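# Refit the tray of the kiosk's rotating counter display

## Robot

A 7-joint arm with a two-finger parallel gripper is mounted at the origin on the work surface. World frame = base frame: x ahead of the robot, y to its left, z up, the work surface at z = 0. Lengths are in mm, angles in rad, forces in N, time in s.
With the tool pointing down it reaches from about 400 to 750 mm from the base axis. Payload 19.5 kg.
Tool frame: the origin (TCP) lies midway between the tips of the shut fingers; the grasp point (between the pads) lies manip.hold_point_z behind it (manip.hold_point_z is the distance from the TCP to the grasp point, in mm); z points along the fingers, y is the line along which they close (so a half turn about z gives the same grasp; the last joint's range is limited). The gripper opens to 85 mm and grips with 20 to 120 N. Pads are 22 mm wide; open, the fingers measure 114 mm over their backs; the gripper's body (76 mm by 85 mm) begins 54 mm behind the grasp point. The pads swing forward as they close: fully open they stand 13 mm farther back than shut.
Start: joints at [1.161, 0.707, -0.028, 1.485, 0.022, 0.951, -0.075], TCP at [206.74, -536.52, 231.268] pointing down, gripper open.
Joint ranges: [-2.71, 2.71], [-0.32, 2.16], [-1.57, 1.52], [0, 2.45], [-1.46, 4.6], [0, 2.02], [-2.83, 2.83]. Speed limits (rad/s): [1.89, 1.89, 2.57, 2.57, 3.01, 3.01, 3.01].

## Interface

Orientations are given as a unit quaternion [x, y, z, w].
In Python, from workcell import manip gives the robot as it stands.
- The arm moves only by the shell command python3 -m jog 'ROWS' [FORCE]. ROWS is JSON, a list of rows, each an object of numbers: "hand": the opening, from 0 (shut) to 1 (fully open); "x", "y", "z": the shift along the tool's x, y, z in mm; "wx", "wy", "wz": the turn, a rotation vector about the tool's x, y, z in rad. In form: [{"hand": .., "x": .., "y": .., "z": .., "wx": .., "wy": .., "wz": ..}, ...]. A call has 1 to 10 rows; each row shifts and turns the commanded pose from where the row before left it, along the tool's axes as they then stand; what a row does not reach is not made up. A row lasts 1/8 s, in which the tool goes at most 62.5 mm and 10.7 degrees, less where a joint would pass 70% of its speed; a pose out of reach is approached as far as the arm can. A call with a gripper value outside its range is refused whole. The fingers move at their own pace and stop on an object; FORCE is the grip in N (left out, the last holds). Time passes only in rows, so rows that do not move let the fingers close. It gives the time, the measured TCP pose, the force, the opening and the grip force at its end, in the units of the state.
- manip.sense(): the state, without advancing time (a new reading comes with each control period).
- manip.camera(name): name is "scene" or "top" or "wrist"; returns a dict with "image" (400x640x3 uint8, red, green, blue), "camera_matrix" (3x3 intrinsics, pixels), "pose" (4x4, takes a point from camera to world coordinates). Camera axes: x right, y up, looking along -z (the intrinsics and any distortion apply to the point x, -y, -z); pixel columns grow to the right and rows downward; lengths in mm; the calibration is good to about 2 mm. A picture is of the moment at which its call begins. There is no depth.
- manip.job_done(): hands the job in; it is judged then, once.
Trained networks look in a picture, given as the dict that the camera call returned (one of the last four; its "shot" number tells which), for a name from the list of things; names that differ only in an ending like _2 or _b are one class to them, and where a whole thing is asked for, a point or a joint stands for the part that bears it (a point fixed in the world has none). Each returns a list of dicts, best first, with "confidence" (0 to 1); they miss things now and then, are a little off and sometimes report something else, mostly with a low value. They report only what shows in the picture. A call takes as long as a camera call.
- manip.recognise(picture, thing): "box" ([left, top, right, bottom] in pixels, round what is visible of it).
- manip.trace(picture, thing): "mask" (400x640 bool, what is visible of it) and "box" ([left, top, right, bottom] in pixels, round what is visible of it).
- manip.mark_of(picture, thing): "centre" ([column, row] in pixels: a listed point, or the origin of a listed thing).
The state is a dict: "t": time; "joint_positions": joint angles; "qvel": joint speeds; "joint_efforts": joint torques, N m; "ee_pos": TCP position; "eef_rot": TCP orientation; "contact_force": force on the tool from outside, world axes, zero at the start; "wrist_torque": the same for the moment, N m; "finger_gap": finger opening in mm; "finger_force": force on a finger pad.
Only numpy, scipy, OpenCV 4.12 (cv2) and the standard library are available. Lean on these libraries where they do the work, as an engineer would, in place of code of your own. Each camera call takes 0.05 s, during which the arm holds its last target. There are 200 camera calls.

## Task

Put the clean red display tray back on the motorised turntable: lower its centre tube over the spigot, turn the tray by its knob under light pressure until its four floor holes find the four drive pins, and let it down until it lies fully home, flat on the drive plate, then let go. Keep hold of it until it is down: do not force it onto the pins and do not let it drop onto the drive, and leave the cans and the carton of chocolate bars where they are.

Things in the scene. Friction and masses are not known exactly. Their poses are not given: they have to be found in the camera images.
- tray_knob (a point): black round knob on top of the loose tray's centre tube: 37 mm diameter, straight sides 30 mm high, can be gripped from any side. This point is its centre, 86 mm above the tray's underside; its top is 18 mm higher. z is up along the tube. Tray and knob are one rigid part of 0.32 to 0.5 kg, standing flat on the counter at the start
- tray: red round tray, 190 mm diameter, floor 6 mm thick, rim 24 mm high; origin at the centre of its flat underside. Four 13 mm through-holes in the floor 50 mm from the centre, on its +x, +y, -x and -y axes; white dividers 20 mm high half-way between them. The centre tube (31 mm outside) is open below: bore 22 mm, 66 mm deep, reaching up to the knob
- turntable: black round motor housing of the display, 210 mm diameter, 44 mm high, fixed to the counter; origin at the centre of its underside, below the vertical drive axis. Its own yaw (red switch at -x) says nothing of the angle of the drive plate on top of it
- drive_face (a point): on the drive axis, in the top face of the aluminium drive plate (132 mm across), 50 mm above the counter. The tray is home when its underside lies on this face. On the axis stands a steel spigot, 20 mm diameter, 45 mm high above this face, its top 12 mm tapering to 8 mm diameter
- pin_tips (a point): on the drive axis, level with the tips of the four brass drive pins, 14 mm above the drive face. Pins: 10 mm diameter, 90 degrees apart, 50 mm from the axis, last 2 mm bevelled to 6.6 mm. The self-locking motor stopped at an unknown angle, different each time: it is NOT given by this frame, only seen or felt. Off that angle the tray rests on the tips; it fits every 90 degrees
- cola_can_mid (a point): bystander: full red drinks can, 66 mm diameter, 115 mm high; its centre
- orange_can_mid (a point): bystander: full gold drinks can, 66 mm diameter, 115 mm high; its centre
- carton_mid (a point): bystander: small open cardboard carton of chocolate bars, 90 x 60 mm, 35 mm high; point 12 mm above its underside

How it is judged:
By the outcome, as a careful person would: the job done as asked, in the order asked, and still so for the second after the job is handed in, with the robot touching nothing.
It also fails if it takes over 64 s, if anything falls off the work surface, if the arm or the gripper's body presses on something with over 40 N, if the wrist force passes 120 N, or if a joint passes its speed limit or range.

## Working session

There is one attempt and no reset: what is moved stays moved. The work goes in short steps, Python scripts to look and compute and a shell command to move; the robot and the scene stay as the last step left them, time stands still between calls to the robot, and variables do not carry over. Pictures are saved under pics/ and viewed, at most 10 in all, crops included, and the job is handed in when it is done.

```bash
mkdir -p pics; cat > h.py <<'E'
import numpy as np, cv2
from workcell import manip
def ray(p,px):
    K=np.array(p["camera_matrix"]);T=np.array(p["pose"])
    u=np.linalg.solve(K,[px[0],px[1],1.]);d=T[:3,:3]@np.array([u[0],-u[1],-u[2]])
    return T[:3,3],d/np.linalg.norm(d)
def atz(p,px,z):
    o,d=ray(p,px);return o+d*(z-o[2])/d[2]
def proj(p,X):
    K=np.array(p["camera_matrix"]);T=np.array(p["pose"])
    c=T[:3,:3].T@(np.array(X,float)-T[:3,3]);q=K@np.array([c[0],-c[1],-c[2]]);return q[:2]/q[2]
def save(p,n,crop=None,s=1):
    im=p["image"][...,::-1]
    if crop: im=im[crop[1]:crop[3],crop[0]:crop[2]]
    cv2.imwrite("pics/"+n,cv2.resize(im,None,fx=s,fy=s,interpolation=cv2.INTER_CUBIC))
E
python3 - <<'E'
from h import *
Z=dict(tray_knob=86,tray=0,turntable=0,drive_face=50,pin_tips=64,cola_can_mid=57.5,orange_can_mid=57.5,carton_mid=12)
ims=[]
for c in("scene","top"):
    p=manip.camera(c);ims.append(p["image"][...,::-1])
    print(c,np.round(p["pose"],2).tolist(),p["camera_matrix"][0][0], p.keys())
    for k,z in Z.items():
        r=manip.mark_of(p,k)
        print(k,[(np.round(q["centre"]).tolist(),round(q["confidence"],2),np.round(atz(p,q["centre"],z),1).tolist()) for q in r[:2]])
cv2.imwrite("pics/a.png",cv2.resize(np.vstack(ims),(480*1,600)))
print(manip.hold_point_z,manip.sense())
E
```

```text
scene [[-0.88, -0.39, 0.29, 809.98], [0.48, -0.7, 0.52, 372.85], [-0.0, 0.59, 0.8, 691.92], [0.0, 0.0, 0.0, 1.0]] 443.69745363881594 dict_keys(['image', 'camera_matrix', 'pose', 'shot'])
tray_knob [([299.0, 137.0], 0.86, [552.6, -159.2, 86.0])]
tray [([306.0, 168.0], 0.69, [543.5, -150.0, 0.0])]
turntable [([404.0, 317.0], 0.92, [553.2, 204.0, 0.0])]
drive_face [([411.0, 305.0], 0.76, [551.8, 205.3, 50.0]), ([304.0, 163.0], 0.59, [559.7, -126.8, 50.0])]
pin_tips [([412.0, 305.0], 0.61, [555.2, 210.7, 64.0])]
cola_can_mid [([233.0, 301.0], 0.56, [787.2, 72.8, 57.5])]
orange_can_mid [([214.0, 217.0], 0.55, [757.2, -86.7, 57.5])]
carton_mid [([422.0, 191.0], 0.68, [378.9, 17.3, 12.0])]
top [[0.05, 0.97, -0.24, 362.06], [-1.0, 0.04, -0.01, -1.43], [0.0, 0.24, 0.97, 1019.81], [0.0, 0.0, 0.0, 1.0]] 515.9951218493293 dict_keys(['image', 'camera_matrix', 'pose', 'shot'])
tray_knob []
tray [([400.0, 231.0], 0.56, [544.0, -156.5, 0.0])]
turntable [([221.0, 219.0], 0.63, [551.8, 204.2, 0.0])]
drive_face [([215.0, 215.0], 0.78, [550.6, 205.4, 50.0])]
pin_tips [([211.0, 212.0], 0.59, [552.1, 210.
[... 273 characters left out ...]
02760748,  1.48456639,  0.02202757,
        0.95093957, -0.07545856]), 'qvel': array([-1.93009499e-04,  2.74904305e-04, -7.46082374e-05, -9.37562578e-04,
        1.19886418e-03, -6.15412728e-04,  1.41683951e-04]), 'joint_efforts': array([-1.12262060e-03, -8.82977414e+01,  1.23399742e+00, -2.36383277e+01,
        1.71458395e-02,  1.75289562e-03, -1.75945752e-05]), 'ee_pos': array([ 206.74666112, -536.52081988,  231.26923342]), 'eef_rot': array([ 9.83133010e-01,  1.82891992e-01, -1.87966874e-05, -5.81181514e-05]), 'contact_force': array([-0.05153518, -0.01803393, -0.15396252]), 'wrist_torque': array([-0.01542424,  0.03515713,  0.0034235 ]), 'finger_force': 0.0, 'finger_gap': 85.58347434737175}
```

View pics/a.png

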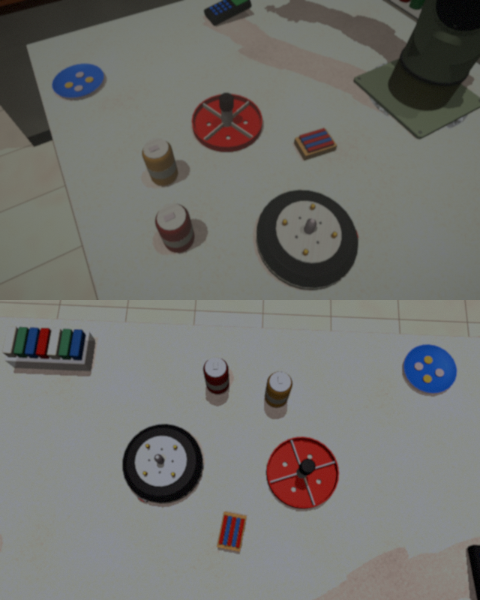

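The pictures show the red tray with its knob at about (410,230) in the top view, the turntable with its brass pins at about (215,215), the cans beyond them and the carton between. Next I measure the pin and hole angles.

```bash
cat >> h.py <<'E'
def rect(p,c,z,half=75,s=4):
    n=int(2*half*s/2)
    g=np.array([[-half,-half],[half,-half],[half,half],[-half,half]],float)
    src=np.float32([proj(p,[c[0]+a,c[1]+b,z]) for a,b in g])
    # output: col = +x, row = -y
    dst=np.float32([[(a+half)*s/2,(half-b)*s/2] for a,b in g])
    return cv2.warpPerspective(p["image"],cv2.getPerspectiveTransform(src,dst),(n,n),flags=cv2.INTER_CUBIC)[...,::-1]
E
python3 - <<'E'
from h import *
rows=[]
for c in("top","scene"):
    p=manip.camera(c)
    rows.append(np.hstack([rect(p,(552,205),64),rect(p,(547,-155),3)]))
cv2.imwrite("pics/b.png",np.clip(np.vstack(rows)*1.5,0,255).astype(np.uint8))
E
```

```text
(no output)
```

View pics/b.png

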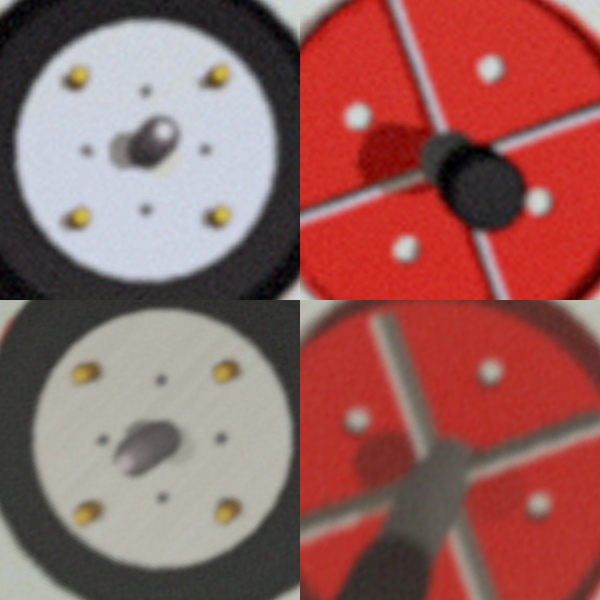

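The rectified views show the four brass pins at close to 45° (rows 75 and 217) and the four tray holes at about (490,68), (358,117), (538,202) and (405,249). I'll segment them for numbers.

```bash
cat >> h.py <<'E'
def blobs(im,kind,half=75,s=2,guess=None):
    # returns centre offset and angle mod 90 of 4-fold pattern at r=50
    hsv=cv2.cvtColor(im.astype(np.uint8),cv2.COLOR_BGR2HSV)
    if kind=="pin": m=((hsv[...,0]>12)&(hsv[...,0]<35)&(hsv[...,1]>110)&(hsv[...,2]>50))
    else: m=(hsv[...,1]<90)&(hsv[...,2]>70)
    m=cv2.morphologyEx(m.astype(np.uint8),cv2.MORPH_OPEN,np.ones((3,3)))
    n,l,st,ce=cv2.connectedComponentsWithStats(m)
    out=[((c[0]+.5)/s-half,half-(c[1]+.5)/s) for c,t in zip(ce[1:],st[1:]) if 40<t[4]<1000 and max(t[2],t[3])<45]
    return np.array([o for o in out if 38<np.hypot(*o)<62])
def fit(P):
    # P points; fit centre, angle with r=50
    from scipy.optimize import least_squares
    a0=np.arctan2(*(P[0]-P.mean(0))[::-1])
    def f(v):
        ang=v[2]+np.round((np.arctan2(P[:,1]-v[1],P[:,0]-v[0])-v[2])/(np.pi/2))*np.pi/2
        return (P-v[:2]-50*np.c_[np.cos(ang),np.sin(ang)]).ravel()
    best=min((least_squares(f,[x,y,a0]) for x in(-4,0,4) for y in(-4,0,4)),key=lambda r:r.cost)
    return best.x[:2],np.degrees(best.x[2])%90,np.sqrt(2*best.cost/len(P))
E
python3 - <<'E'
from h import *
for c in("top","scene"):
    p=manip.camera(c)
    for k,ce,z in(("pin",(552,205),61),("hole",(547,-155),4)):
        P=blobs(rect(p,ce,z),k); print(c,k,P.round(1).tolist())
        if len(P)>2: q=fit(P); print("  centre",(q[0]+ce).round(1),"ang",q[1].round(2),"res",q[2].round(2))
E
```

```text
top pin [[34.9, 37.5], [-35.5, 36.8], [35.6, -32.9], [-35.0, -33.8]]
  centre [552.  206.9] ang 45.6 res 0.17
top hole [[20.4, 40.7], [-45.9, 16.6], [43.8, -25.8], [-22.1, -49.4]]
  centre [ 546.  -159.5] ang 64.74 res 0.33
scene pin [[36.7, 38.4], [-33.6, 37.6], [37.6, -31.9], [-33.0, -32.8]]
  centre [553.9 207.9] ang 45.65 res 0.22
scene hole [[20.7, 39.2], [-46.0, 15.2], [44.7, -27.1]]
  centre [ 546.4 -161. ] ang 64.92 res 0.1
```

```bash
python3 -m jog '[{"hand":1,"x":38,"y":-19,"z":3},{"x":38,"y":-19,"z":3,"hand":1},{"x":38,"y":-19,"z":3,"hand":1},{"x":38,"y":-19,"z":3,"hand":1},{"x":38,"y":-19,"z":3,"hand":1},{"x":38,"y":-19,"z":3,"hand":1},{"x":38,"y":-19,"z":3,"hand":1},{"x":38,"y":-19,"z":3,"hand":1},{"x":38,"y":-19,"z":3,"hand":1},{"x":38,"y":-19,"z":3,"hand":1}]' 60
python3 - <<'E'
from h import *
p=manip.camera("wrist");save(p,"c.png")
r=manip.mark_of(p,"tray_knob")
print([(q["centre"],q["confidence"],atz(p,q["centre"],86).round(1)) for q in r[:2]]);print(p["pose"])
P=blobs(rect(p,(546,-160),4),"hole");print(P)
if len(P)>2:print(fit(P))
E
```

```text
[]
[[ 3.60664132e-01  8.91827002e-01  2.73067725e-01  2.77943476e+02]
 [-9.32695754e-01  3.44823579e-01  1.05713430e-01 -5.09425529e+02]
 [ 1.17900772e-04 -2.92816150e-01  9.56168755e-01  3.73190464e+02]
 [ 0.00000000e+00  0.00000000e+00  0.00000000e+00  1.00000000e+00]]
[]validation failed for argument at $[0]...
```

View pics/c.png

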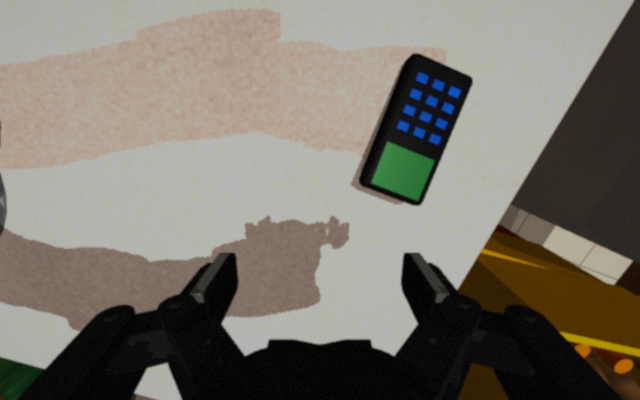

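The move was refused because every key has to be given. The wrist picture shows only a remote control at about (420,130). I'll retry with full rows.

```bash
python3 -m jog '[{"hand":1,"x":38,"y":-19,"z":3,"wx":0,"wy":0,"wz":0},{"hand":1,"x":38,"y":-19,"z":3,"wx":0,"wy":0,"wz":0},{"hand":1,"x":38,"y":-19,"z":3,"wx":0,"wy":0,"wz":0},{"hand":1,"x":38,"y":-19,"z":3,"wx":0,"wy":0,"wz":0},{"hand":1,"x":38,"y":-19,"z":3,"wx":0,"wy":0,"wz":0},{"hand":1,"x":38,"y":-19,"z":3,"wx":0,"wy":0,"wz":0},{"hand":1,"x":38,"y":-19,"z":3,"wx":0,"wy":0,"wz":0},{"hand":1,"x":38,"y":-19,"z":3,"wx":0,"wy":0,"wz":0},{"hand":1,"x":38,"y":-19,"z":3,"wx":0,"wy":0,"wz":0},{"hand":1,"x":0,"y":0,"z":0,"wx":0,"wy":0,"wz":0}]' 60
python3 - <<'E'
from h import *
p=manip.camera("wrist")
r=manip.mark_of(p,"tray_knob")
print([(q["centre"],q["confidence"],atz(p,q["centre"],86).round(1)) for q in r[:2]])
P=blobs(rect(p,(546,-160),4),"hole");print(P)
if len(P)>2:print(fit(P))
E
```

```text
t: 2.45
ee_pos: [466.2, -251.3, 204.0]
eef_rot: [0.983, 0.185, 0.0, -0.001]
contact_force: [-0.0, -0.3, 0.1]
finger_gap: 85.3
finger_force: 0.0
[([254.4, 78.8], 0.96, array([ 546.1, -161.2,   86. ]))]
[[ 23.44572954  45.59875445]
 [-43.66121495  20.59462617]
 [ 46.7534642  -21.69457275]
 [-19.62562189 -45.74751244]]
(array([ 1.72808922, -0.31217614]), np.float64(64.84380112522491), np.float64(0.4720606648306341))
```

```bash
python3 -m jog '[{"hand":1,"x":36,"y":-18.6,"z":0,"wx":0,"wy":0,"wz":0},{"hand":1,"x":36,"y":-18.6,"z":0,"wx":0,"wy":0,"wz":0},{"hand":1,"x":36,"y":-18.6,"z":0,"wx":0,"wy":0,"wz":0},{"hand":1,"x":0,"y":0,"z":40,"wx":0,"wy":0,"wz":0},{"hand":1,"x":0,"y":0,"z":40,"wx":0,"wy":0,"wz":0},{"hand":1,"x":0,"y":0,"z":30,"wx":0,"wy":0,"wz":0},{"hand":1,"x":0,"y":0,"z":26.7,"wx":0,"wy":0,"wz":0},{"hand":1,"x":0,"y":0,"z":0,"wx":0,"wy":0,"wz":0},{"hand":1,"x":0,"y":0,"z":0,"wx":0,"wy":0,"wz":0}]'
```

```text
t: 3.68
ee_pos: [545.3, -163.9, 68.7]
eef_rot: [0.983, 0.182, 0.0, 0.0]
contact_force: [0.5, 0.3, 0.4]
finger_gap: 85.4
finger_force: 0.0
```

```bash
python3 -m jog '[{"hand":1,"x":2.2,"y":-3,"z":1,"wx":0,"wy":0,"wz":0},{"hand":1,"x":0,"y":0,"z":0,"wx":0,"wy":0,"wz":0},{"hand":0,"x":0,"y":0,"z":0,"wx":0,"wy":0,"wz":0},{"hand":0,"x":0,"y":0,"z":0,"wx":0,"wy":0,"wz":0},{"hand":0,"x":0,"y":0,"z":0,"wx":0,"wy":0,"wz":0},{"hand":0,"x":0,"y":0,"z":0,"wx":0,"wy":0,"wz":0},{"hand":0,"x":0,"y":0,"z":0,"wx":0,"wy":0,"wz":0},{"hand":0,"x":0,"y":0,"z":0,"wx":0,"wy":0,"wz":0}]' 80
```

```text
t: 4.68
ee_pos: [546.2, -159.7, 67.1]
eef_rot: [0.983, 0.183, 0.0, 0.0]
contact_force: [-2.0, -0.1, 9.3]
finger_gap: 35.6
finger_force: 79.4
```

```bash
python3 -m jog '[{"hand":0,"x":0,"y":0,"z":-10,"wx":0,"wy":0,"wz":0},{"hand":0,"x":0,"y":0,"z":-25,"wx":0,"wy":0,"wz":0},{"hand":0,"x":0,"y":0,"z":-35,"wx":0,"wy":0,"wz":0},{"hand":0,"x":0,"y":0,"z":-35,"wx":0,"wy":0,"wz":0},{"hand":0,"x":0,"y":0,"z":-25,"wx":0,"wy":0,"wz":0},{"hand":0,"x":0,"y":0,"z":-5,"wx":0,"wy":0,"wz":0},{"hand":0,"x":0,"y":0,"z":0,"wx":0,"wy":0,"wz":0},{"hand":0,"x":0,"y":0,"z":0,"wx":0,"wy":0,"wz":0}]'
```

```text
t: 5.68
ee_pos: [545.7, -159.4, 200.5]
eef_rot: [0.983, 0.183, -0.001, -0.0]
contact_force: [0.5, -0.1, -5.3]
finger_gap: 35.2
finger_force: 80.7
```

```bash
python3 -m jog '[{"hand":0,"x":8,"y":-19.6,"z":0,"wx":0,"wy":0,"wz":0},{"hand":0,"x":14,"y":-34,"z":0,"wx":0,"wy":0,"wz":0},{"hand":0,"x":18,"y":-44,"z":0,"wx":0,"wy":0,"wz":0},{"hand":0,"x":18,"y":-44,"z":0,"wx":0,"wy":0,"wz":0},{"hand":0,"x":18,"y":-44,"z":0,"wx":0,"wy":0,"wz":0},{"hand":0,"x":18,"y":-44,"z":0,"wx":0,"wy":0,"wz":0},{"hand":0,"x":18,"y":-44,"z":0,"wx":0,"wy":0,"wz":0},{"hand":0,"x":14,"y":-34,"z":0,"wx":0,"wy":0,"wz":0},{"hand":0,"x":9,"y":-22,"z":0,"wx":0,"wy":0,"wz":0},{"hand":0,"x":3.7,"y":-10,"z":0,"wx":0,"wy":0,"wz":0}]'
python3 -m jog '[{"hand":0,"x":0,"y":0,"z":0,"wx":0,"wy":0,"wz":0.05},{"hand":0,"x":0,"y":0,"z":0,"wx":0,"wy":0,"wz":0.1},{"hand":0,"x":0,"y":0,"z":0,"wx":0,"wy":0,"wz":0.1},{"hand":0,"x":0,"y":0,"z":0,"wx":0,"wy":0,"wz":0.085},{"hand":0,"x":0,"y":0,"z":0,"wx":0,"wy":0,"wz":0},{"hand":0,"x":0,"y":0,"z":0,"wx":0,"wy":0,"wz":0}]'
python3 - <<'E'
from h import *
s=manip.sense();print(s["t"],s["ee_pos"],s["eef_rot"],s["joint_positions"]); e=s["ee_pos"]
h=e[2]-67.3
for c in("top","scene"):
    p=manip.camera(c)
    for k in("hole",):
        im=rect(p,e[:2],h+4); P=blobs(im,k); print(c,P.round(1).tolist())
        cv2.imwrite(f"pics/d_{c}.png",im)
        if len(P)>2: q=fit(P); print("  centre",(q[0]+e[:2]).round(1),"ang",q[1].round(2),"res",q[2].round(2))
a=[cv2.imread(f"pics/d_{c}.png") for c in("top","scene")]
cv2.imwrite("pics/d.png",np.hstack(a))
E
```

```text
t: 6.92
ee_pos: [552.9, 208.4, 200.7]
eef_rot: [0.983, 0.184, -0.001, -0.0]
contact_force: [-0.0, -0.6, -3.9]
finger_gap: 35.2
finger_force: 80.9
t: 7.68
ee_pos: [553.4, 206.8, 201.5]
eef_rot: [1.0, 0.017, -0.0, 0.0]
contact_force: [0.3, 0.2, -4.3]
finger_gap: 35.0
finger_force: 80.9
7.675 [553.41936764 206.83367014 201.45501993] [ 9.99852612e-01  1.71675665e-02 -1.43492315e-04  9.36075887e-05] [-0.52894117  0.78045372  0.24290369  1.46988522 -0.21462254  0.91771849
 -1.75936209]
top [[-35.2, 34.1], [-35.0, -35.5], [35.1, -37.5]]
  centre [553.6 205.6] ang 44.38 res 0.69
scene [[34.3, 35.6], [34.7, -31.9]]
```

View pics/d.png

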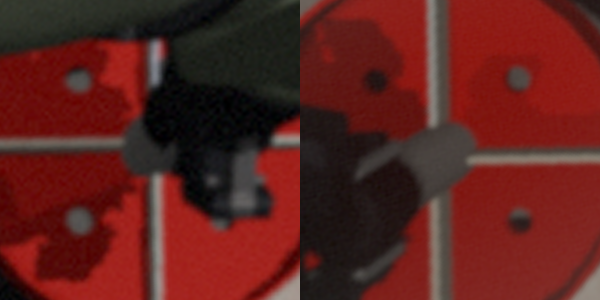

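The rectified views show the tray over the turntable, with its holes at (79,80)/(79,220) in the top view and (518,78)/(520,222) in the scene view. That is about 45°, matching the pins, and the tray is centred to within about 1 mm. Descending over the spigot.

```bash
python3 -m jog '[{"hand":0,"x":-0.5,"y":0,"z":15,"wx":0,"wy":0,"wz":0},{"hand":0,"x":0,"y":0,"z":18,"wx":0,"wy":0,"wz":0},{"hand":0,"x":0,"y":0,"z":8,"wx":0,"wy":0,"wz":0},{"hand":0,"x":0,"y":0,"z":5,"wx":0,"wy":0,"wz":0},{"hand":0,"x":0,"y":0,"z":4,"wx":0,"wy":0,"wz":0},{"hand":0,"x":0,"y":0,"z":2,"wx":0,"wy":0,"wz":0},{"hand":0,"x":0,"y":0,"z":0,"wx":0,"wy":0,"wz":0}]'
```

```text
t: 8.65
ee_pos: [552.9, 207.3, 149.7]
eef_rot: [1.0, 0.016, 0.0, -0.0]
contact_force: [-0.3, 0.3, -5.0]
finger_gap: 35.2
finger_force: 80.9
```

```bash
python3 -m jog '[{"hand":0,"x":0,"y":0,"z":3,"wx":0,"wy":0,"wz":0},{"hand":0,"x":0,"y":0,"z":3,"wx":0,"wy":0,"wz":0},{"hand":0,"x":0,"y":0,"z":3,"wx":0,"wy":0,"wz":0},{"hand":0,"x":0,"y":0,"z":3,"wx":0,"wy":0,"wz":0},{"hand":0,"x":0,"y":0,"z":2,"wx":0,"wy":0,"wz":0},{"hand":0,"x":0,"y":0,"z":0,"wx":0,"wy":0,"wz":0},{"hand":0,"x":0,"y":0,"z":0,"wx":0,"wy":0,"wz":0}]'
```

```text
t: 9.52
ee_pos: [552.9, 207.3, 135.7]
eef_rot: [1.0, 0.016, 0.0, -0.0]
contact_force: [0.5, 0.0, -4.1]
finger_gap: 34.9
finger_force: 80.9
```

```bash
python3 -m jog '[{"hand":0,"x":0,"y":0,"z":1.5,"wx":0,"wy":0,"wz":0},{"hand":0,"x":0,"y":0,"z":1.5,"wx":0,"wy":0,"wz":0},{"hand":0,"x":0,"y":0,"z":1,"wx":0,"wy":0,"wz":0},{"hand":0,"x":0,"y":0,"z":1,"wx":0,"wy":0,"wz":0},{"hand":0,"x":0,"y":0,"z":0,"wx":0,"wy":0,"wz":0},{"hand":0,"x":0,"y":0,"z":0,"wx":0,"wy":0,"wz":0}]'
```

```text
t: 10.28
ee_pos: [552.9, 207.3, 130.7]
eef_rot: [1.0, 0.016, 0.0, -0.0]
contact_force: [-0.4, -0.0, -5.7]
finger_gap: 35.0
finger_force: 80.9
```

```bash
python3 -m jog '[{"hand":0,"x":0,"y":0,"z":0.7,"wx":0,"wy":0,"wz":0},{"hand":0,"x":0,"y":0,"z":0.7,"wx":0,"wy":0,"wz":0},{"hand":0,"x":0,"y":0,"z":0.6,"wx":0,"wy":0,"wz":0},{"hand":0,"x":0,"y":0,"z":0,"wx":0,"wy":0,"wz":0},{"hand":0,"x":0,"y":0,"z":0,"wx":0,"wy":0,"wz":0}]'; python3 -c "
from h import *
print(manip.sense()['wrist_torque'])"
```

```text
t: 10.9
ee_pos: [552.9, 207.2, 128.6]
eef_rot: [1.0, 0.016, -0.0, -0.0]
contact_force: [-0.1, -0.1, -4.9]
finger_gap: 35.3
finger_force: 80.9
[-0.00296354  0.01021417  0.04713185]
```

```bash
python3 -m jog '[{"hand":0,"x":0,"y":0,"z":1.5,"wx":0,"wy":0,"wz":0},{"hand":0,"x":0,"y":0,"z":1.5,"wx":0,"wy":0,"wz":0},{"hand":0,"x":0,"y":0,"z":1.5,"wx":0,"wy":0,"wz":0},{"hand":0,"x":0,"y":0,"z":1,"wx":0,"wy":0,"wz":0},{"hand":0,"x":0,"y":0,"z":0,"wx":0,"wy":0,"wz":0},{"hand":0,"x":0,"y":0,"z":0,"wx":0,"wy":0,"wz":0}]'
```

```text
t: 11.65
ee_pos: [552.9, 207.2, 123.2]
eef_rot: [1.0, 0.016, -0.0, -0.0]
contact_force: [-0.1, -0.4, -4.9]
finger_gap: 35.4
finger_force: 80.9
```

```bash
python3 -m jog '[{"hand":0,"x":0,"y":0,"z":1.5,"wx":0,"wy":0,"wz":0},{"hand":0,"x":0,"y":0,"z":1.5,"wx":0,"wy":0,"wz":0},{"hand":0,"x":0,"y":0,"z":1,"wx":0,"wy":0,"wz":0},{"hand":0,"x":0,"y":0,"z":0.6,"wx":0,"wy":0,"wz":0},{"hand":0,"x":0,"y":0,"z":0.5,"wx":0,"wy":0,"wz":0},{"hand":0,"x":0,"y":0,"z":0,"wx":0,"wy":0,"wz":0},{"hand":0,"x":0,"y":0,"z":0,"wx":0,"wy":0,"wz":0}]'
```

```text
t: 12.52
ee_pos: [552.9, 207.3, 118.1]
eef_rot: [1.0, 0.016, 0.0, -0.0]
contact_force: [-1.3, 0.2, -4.6]
finger_gap: 35.2
finger_force: 80.9
```

```bash
python3 -m jog '[{"hand":0,"x":0,"y":0,"z":0.4,"wx":0,"wy":0,"wz":0},{"hand":0,"x":0,"y":0,"z":0.4,"wx":0,"wy":0,"wz":0},{"hand":0,"x":0,"y":0,"z":0.2,"wx":0,"wy":0,"wz":0},{"hand":0,"x":0,"y":0,"z":0,"wx":0,"wy":0,"wz":0},{"hand":0,"x":0,"y":0,"z":0,"wx":0,"wy":0,"wz":0}]'
```

```text
t: 13.15
ee_pos: [552.9, 207.3, 117.1]
eef_rot: [1.0, 0.016, 0.0, -0.0]
contact_force: [-1.3, 0.9, -1.1]
finger_gap: 35.4
finger_force: 81.3
```

```bash
python3 -m jog '[{"hand":0,"x":0,"y":0,"z":0.3,"wx":0,"wy":0,"wz":0},{"hand":0,"x":0,"y":0,"z":0.2,"wx":0,"wy":0,"wz":0},{"hand":0,"x":0,"y":0,"z":0,"wx":0,"wy":0,"wz":0},{"hand":0,"x":0,"y":0,"z":0,"wx":0,"wy":0,"wz":0}]'
```

```text
t: 13.65
ee_pos: [552.9, 207.4, 117.1]
eef_rot: [1.0, 0.016, 0.0, -0.0]
contact_force: [-4.0, 1.4, 9.0]
finger_gap: 35.0
finger_force: 82.4
```

The TCP has stopped firmly at 117.1, exactly 50 mm above its counter height of 67.1, so the tray is home. Releasing.

```bash
python3 -m jog '[{"hand":1,"x":0,"y":0,"z":0,"wx":0,"wy":0,"wz":0},{"hand":1,"x":0,"y":0,"z":0,"wx":0,"wy":0,"wz":0},{"hand":1,"x":0,"y":0,"z":0,"wx":0,"wy":0,"wz":0},{"hand":1,"x":0,"y":0,"z":0,"wx":0,"wy":0,"wz":0},{"hand":1,"x":0,"y":0,"z":-15,"wx":0,"wy":0,"wz":0},{"hand":1,"x":0,"y":0,"z":-40,"wx":0,"wy":0,"wz":0},{"hand":1,"x":0,"y":0,"z":-50,"wx":0,"wy":0,"wz":0},{"hand":1,"x":-40,"y":0,"z":-20,"wx":0,"wy":0,"wz":0},{"hand":1,"x":-40,"y":0,"z":0,"wx":0,"wy":0,"wz":0},{"hand":1,"x":0,"y":0,"z":0,"wx":0,"wy":0,"wz":0}]'
python3 - <<'E'
from h import *
p=manip.camera("scene");q=manip.camera("wrist")
cv2.imwrite("pics/e.png",cv2.resize(np.vstack([p["image"],q["image"]])[...,::-1],(480,600)))
E
```

```text
t: 14.9
ee_pos: [471.2, 204.9, 243.1]
eef_rot: [1.0, 0.017, 0.0, -0.001]
contact_force: [-0.1, -0.4, 0.3]
finger_gap: 85.3
finger_force: 0.0
```

View pics/e.png

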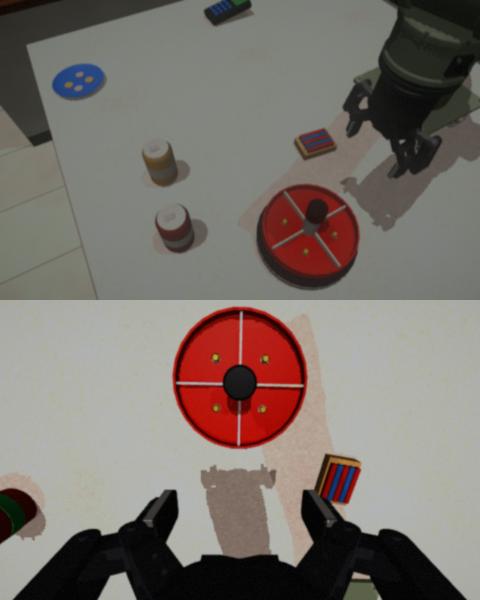

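The pictures show the tray flat on the housing with all four brass pins showing through its holes, at about (215,357), (265,359), (216,408) and (262,409) in the wrist view. The cans and carton are where they were, and the gripper is clear.

```bash
python3 -c "
from workcell import manip
print(manip.job_done())"
```

```text
the job is handed in; nothing more can be done
None
```

The tray is fully home on the drive plate with all four pins through its holes, the gripper has let go and is clear, the cans and carton were not moved, and the job was handed in at about 15 s; I turned the tray to the pin angle seen by the cameras before lowering it, so it went straight on and needed no turning under pressure.

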